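Load a round bar into the vee of a drilling jig and clamp it

ROBOT

A 7-joint arm with a two-finger parallel gripper is mounted at the origin on a cart in front of the work surface, level with it; the furniture and walls round the work are solid. World frame = base frame: x ahead of the robot, y to its left, z up, the work surface at z = 0. Lengths are in m, angles in rad, forces in N, time in s.
With the tool pointing down it reaches from about 0.35 to 0.9 m from the base axis. Payload 8.1 kg.
Tool frame: the origin (TCP) lies at the centre of the arm's flange, where the gripper is bolted on; the fingertips stand 178 mm ahead of it and the grasp point (between the pads) lies 159 mm ahead of it; z points along the fingers, y is the line along which they close (so a half turn about z gives the same grasp; the last joint's range is limited). The gripper opens to 92 mm and grips with 3 to 60 N. Pads are 19 mm wide; open, the fingers measure 130 mm over their backs; the gripper's body (75 mm by 190 mm) begins 47 mm behind the grasp point.
Start: joints at [-1.303, 0.434, 0.025, 1.573, -0.012, 1.134, -0.075], TCP at [0.226, 0.583, 0.405] pointing down, gripper open.
Joint ranges: [-2.62, 2.62], [-0.44, 2.09], [-1.27, 1.32], [0.08, 2.57], [-1.32, 4.46], [0.12, 2], [-2.74, 2.74]. Speed limits (rad/s): [2.22, 2.22, 3.01, 3.01, 3.14, 3.14, 3.14].

INTERFACE

Orientations are given as a rotation vector (axis times angle).
In Python, from cell import arm gives the robot as it stands. The module is installed in compiled form; this text tells all that it offers.
- The arm moves only by the shell command python3 -m inch 'ROWS' [FORCE]. ROWS is text: rows parted by semicolons, each of 5 numbers parted by spaces: the shift along the tool's x, y, z in m, then the turn about the tool's z in rad, then the finger opening in m, from 0 to 0.0918. In form: x y z roll fingers; .... A call has 1 to 5 rows; each row is the pose to reach, as a shift and turn from the pose commanded when the call began, along the tool's axes at that moment; what a row does not reach only later rows make up. A row lasts 1/10 s, in which the tool goes at most 50 mm and 8.59 degrees, less where a joint would pass 70% of its speed; a pose out of reach is approached as far as the arm can. A call with a gripper value outside its range is refused whole. The fingers move at their own pace and stop on an object; FORCE is the grip in N (left out, the last holds). Time passes only in rows, so rows that repeat a pose let the fingers close. It gives the time, the measured TCP pose, the force, the opening and the grip force at its end, in the units of the state.
- arm.observe(): the state, without advancing time (a new reading comes with each control period).
- arm.get_image(name): name is "side" or "top" or "wrist"; returns the picture (384x512x3 uint8, red, green, blue); there is no depth.
- arm.get_calibration(name): a dict with "intrinsics" (3x3 intrinsics, pixels), "pose" (4x4, takes a point from camera to world coordinates). Camera axes: x right, y up, looking along -z (the intrinsics and any distortion apply to the point x, -y, -z); pixel columns grow to the right and rows downward; lengths in m; the calibration is good to about 2 mm. A picture is of the moment at which its call begins: read the wrist's pose just before it. get_calibration takes no time and is no camera call; for the wrist camera it gives the pose at the moment of the call.
- arm.sign_off(): hands the job in; it is judged then, once.
Trained networks look in the newest picture that a camera, given by its name, has taken for a name from the list of things; names that differ only in an ending like _2 or _b are one class to them, and where a whole thing is asked for, a point or a joint stands for the part that bears it (a point fixed in the world has none). Each returns a list of dicts, best first, with "conf" (0 to 1); they miss things now and then, are a little off and sometimes report something else, mostly with a low value. They report only what shows in the picture. A call takes as long as a camera call.
- arm.look_for(camera, query): "point" ([row, column] in pixels, amid what is visible of it).
- arm.silhouettes(camera, query): "region" (384x512 bool, what is visible of it) and "point" ([row, column] in pixels, amid what is visible of it).
- arm.place_of(camera, query): "point" ([row, column] in pixels: a listed point, or the origin of a listed thing).
The state is a dict: "clock": time; "joints": joint angles; "dq": joint speeds; "joint_efforts": joint torques, N m; "position": TCP position; "ee_rot": TCP orientation; "force": force on the tool from outside, world axes, zero at the start; "ft_torque": the same for the moment, N m; "width": opening from 0.0 (shut) to 1.0 (fully open); "gripper_force": force on a finger pad.
Only numpy, scipy, OpenCV 4.12 (cv2) and the standard library are available. Lean on these libraries where they do the work, as an engineer would, in place of code of your own. Each camera call takes 0.05 s, during which the arm holds its last target. There are 200 camera calls.

TASK

Set the steel bar up in the drilling jig: first pull the red clamp knob fully up, then take the bar from its sloping stand, lay it across the jig's loading trough and let go of it. Roll it from the trough under the bridge into the vee, leave it free to settle there, then push the knob down until its pad holds the bar firm. Do not drop the bar on the bench or disturb the oil can, the glue bottle and the oak offcut.

Things in the scene. Friction and masses are not known exactly. Their poses are not given: they have to be found in the camera images.
- bar_center (a point): centre of the loose turned steel bar, a plain cylinder of diameter 25 mm and length 100 mm, about 0.38 kg. Its own y axis is the bar's axis. At the start it lies on the sloping stand, its y axis running up the slope at 35 degrees.
- stand: fixed grey stand, 110 x 56 mm foot; origin under its centre on the bench, z up. Its two 12 mm thick vee saddles, 37 mm either side of the bar's middle, carry the bar at 35 degrees rising towards its -x; the bar's centre is 75 mm above the origin; a stop is at the low end. Between the saddles the bar is free all round for 60 mm, with 13 mm of air below it.
- jig: fixed drilling jig, 168 x 144 mm foot; origin on the bench under the middle of the vee, z up, +x from the loading trough towards the vee, y along the vee. The steel vee block's flat lip, 50 mm high, joins the trough at x = -25 mm and ends at x = -16 mm; there begins the 90 degree vee (50 mm long in y, apex at x = 0), into which a bar rolled over the lip drops.
- vee_seat (a point): on the jig, where the centre of the bar is when it is seated in the vee: 51 mm above the bench; axes as the jig's.
- trough (a point): on the jig: the bar's centre when it lies in the bottom of the shallow, smooth loading trough, 84 mm in -x from the vee, 60 mm above the bench, axes as the jig's. Its surface, 47.5 mm high here, rises gently to 50 mm at the lip and at its -x end, 39 mm behind; a bar stays here until pushed; pushed near its top it may jam. Thin green side cheeks, 57 mm high, have their inner faces at y = +-58 mm.
- clamp_knob (a point): centre of the red clamp knob (diameter 24 mm, height 20 mm) on top of the plunger that runs vertically through the bridge over the middle of the vee. It is 142 mm above the bench with the plunger fully up; the plunger's rubber pad (radius 9 mm) is then 82 mm above the bench.
- clamp (a joint): travel of the clamp plunger in m: 0 fully up, growing as it is pushed down, at most 0.024. It slides stiffly (7 N) and stays where it is left. At the start it is pushed part or fully down and bars the way to the vee. On the seated bar its pad bears at about 0.018.
- oil_can_center (a point): centre of the red oil can, diameter 68 mm, 160 mm tall, standing on the bench; leave it alone
- glue_center (a point): centre of the white glue bottle with an orange nozzle, diameter 55 mm, 142 mm tall, standing on the bench; leave it alone
- oak_center (a point): centre of the oak offcut, 42 x 95 x 22 mm, lying on the bench; its long side is its y axis; leave it alone
- bridge_edge (a point): on the jig: middle of the lower front (-x) edge of the green bridge plate over the vee, 84 mm above the bench; axes as the jig's. The plate is 8 mm thick and reaches 56 mm in +x and 71 mm to either side from here, on posts at its sides in line with the vee's middle, 122 mm apart inside; it bars the way into the vee from above. A brass collar, 8 mm high, stands on it under the knob.

How it is judged:
On the way, in this order (a step that is already met when the one before it is completed fails the run):
1. the clamp knob is pulled fully up, before the bar is moved (value of joint clamp below 0.003 m and distance of bar_center from where it was at the start of the episode below 0.03 m), for 0.2 s.
2. the bar lies across the loading trough, let go and at rest (x of bar_center in the frame of jig between -0.115 and -0.055 m and z of bar_center in the frame of jig between 0.052 and 0.07 m and angle between the y axis of bar_center and the y axis of jig, either way round below 0.2 rad and contact force between the fingers and bar below 0.1 N and linear speed of bar below 0.03 m/s), for 0.2 s.
3. the bar has settled in the vee, touched by neither the robot nor the clamp pad (distance between bar_center and vee_seat below 0.015 m and x of bar_center in the frame of vee_seat between -0.003 and 0.003 m and z of bar_center in the frame of vee_seat below 0.003 m and angle between the y axis of bar_center and the y axis of vee_seat, either way round below 0.06 rad and contact force between each of the fingers, clamp and bar below 0.1 N and linear speed of bar below 0.03 m/s), for 0.2 s.
At the end, for the whole second after the job is handed in: The bar lies at rest in the vee (its axis within 3 mm of the seat sideways and in height and within 0.06 rad of the vee's direction, its middle within 15 mm of the middle of the vee), with the clamp pad down on it and bearing with more than 1.5 N (distance between bar_center and vee_seat below 0.015 m and x of bar_center in the frame of vee_seat between -0.003 and 0.003 m and z of bar_center in the frame of vee_seat below 0.003 m and angle between the y axis of bar_center and the y axis of vee_seat, either way round below 0.06 rad and value of joint clamp between 0.0155 and 0.0205 m and contact force between clamp and bar above 1.5 N and linear speed of bar below 0.02 m/s); the robot touches nothing.
It fails at once if the bar falls to the bench (height (world z) of bar_center below 0.03 m).
It fails at once if the oil can is shifted by more than 25 mm or tipped (distance of oil_can_center from where it was at the start of the episode above 0.025 m).
It fails at once if the glue bottle is shifted by more than 25 mm or tipped (distance of glue_center from where it was at the start of the episode above 0.025 m).
It fails at once if the oak offcut is shifted by more than 25 mm (distance of oak_center from where it was at the start of the episode above 0.025 m).
It also fails if it takes over 67 s, if anything falls off the work surface, if the arm or the gripper's body presses on something with over 40 N, if the wrist force passes 120 N, or if a joint passes its speed limit or range.

## Working session

There is one attempt and no reset: what is moved stays moved. The work goes in short steps, Python scripts to look and compute and a shell command to move; the robot and the scene stay as the last step left them, time stands still between calls to the robot, and variables do not carry over. Pictures are saved under pics/ and viewed, at most 10 in all, crops included, and the job is handed in when it is done.

```bash
mkdir -p pics; cat > h.py <<'E'
import numpy as np, cv2
from scipy.spatial.transform import Rotation as R
from cell import arm
def cal(c):
    k=arm.get_calibration(c); return np.array(k["intrinsics"]),np.array(k["pose"])
def ray(c,p,kc=None):
    K,T=kc or cal(c); d=np.linalg.inv(K)@[p[1],p[0],1]; d=T[:3,:3]@[d[0],-d[1],-d[2]]
    return T[:3,3],d/np.linalg.norm(d)
def atz(c,p,z,kc=None):
    o,d=ray(c,p,kc); return o+d*(z-o[2])/d[2]
def tri(rs):
    A=0;b=0
    for o,d in rs:
        P=np.eye(3)-np.outer(d,d); A=A+P; b=b+P@o
    x=np.linalg.solve(A,b); return x,[np.linalg.norm((np.eye(3)-np.outer(d,d))@(x-o)) for o,d in rs]
def proj(c,X,kc=None):
    K,T=kc or cal(c); v=T[:3,:3].T@(np.array(X)-T[:3,3]); q=K@[v[0],-v[1],-v[2]]; return q[1]/q[2],q[0]/q[2]
def save(c,n):
    im=arm.get_image(c); cv2.imwrite(f"pics/{n}.png",im[:,:,::-1]); return im
E
python3 - <<'E'
from h import *
np.set_printoptions(precision=4,suppress=True)
a=save("side","a_side");b=save("top","a_top")
cv2.imwrite("pics/a.png",cv2.resize(np.hstack([a,b])[:,:,::-1],(800,300)))
for n in ["bar_center","stand","jig","vee_seat","trough","clamp_knob","bridge_edge","oil_can_center","glue_center","oak_center"]:
    rs=[]
    for c in ["top","side"]:
        r=arm.place_of(c,n)
        if r: rs.append(ray(c,r[0]["point"])); print(n,c,np.round(r[0]["point"],1),round(r[0]["conf"],2),len(r), atz(c,r[0]["point"],{"bar_center":.075,"vee_seat":.051,"trough":.06,"clamp_knob":.125,"bridge_edge":.084,"oil_can_center":.08,"glue_center":.07,"oak_center":.011}.get(n,0)))
    if len(rs)==2: print("   tri",*tri(rs))
s=arm.observe(); print(s["position"],s["ee_rot"],s["width"],s["force"]); print(R.from_rotvec(s["ee_rot"]).as_matrix())
for c in ["top","side","wrist"]: print(c,cal(c)[1],cal(c)[0][0,0])
E
```

```text
bar_center top [212.4 281.5] 0.65 1 [ 0.4577 -0.0597  0.075 ]
bar_center side [216.6 227.2] 0.65 1 [ 0.4658 -0.0556  0.075 ]
   tri [ 0.4616 -0.0598  0.0768] [np.float64(0.003951157864143681), np.float64(0.003951157864143755)]
stand top [212.1 281. ] 0.71 2 [ 0.4603 -0.0646  0.    ]
stand side [242.  224.2] 0.75 1 [ 0.4576 -0.0319  0.    ]
   tri [ 0.458  -0.0633  0.0158] [np.float64(0.0019117468245836021), np.float64(0.0019117468245835722)]
jig top [177.3 150.8] 0.67 1 [0.5682 0.3022 0.    ]
jig side [188.4 254.4] 0.68 1 [0.5736 0.3154 0.    ]
   tri [0.5697 0.3006 0.0054] [np.float64(0.0021975397319308936), np.float64(0.0021975397319308875)]
vee_seat top [172.7 151.2] 0.64 1 [0.5739 0.2867 0.051 ]
vee_seat side [175.6 254.4] 0.92 1 [0.571  0.2877 0.051 ]
   tri [0.5724 0.2866 0.0515] [np.float64(0.0014542822881942927), np.float64(0.0014542822881943027)]
trough top [198.8 160.1] 0.88 1 [0.5021 0.2607 0.06  ]
trough side [175.5 233.8] 0.64 2 [0.5085 0.2733 0.06  ]
   tri [0.5046 0.2594 0.0646] [np.float64(0.002823154540274513), np.float64(0.002823154540274663)]
clamp_knob top [168.1 
[... 1068 characters left out ...]
loat64(0.0028409236972654836)]
[0.2265 0.5825 0.4048] [-0.5792 -3.0877 -0.0001] 1.0011268640659918 [ 0.5062 -0.201   0.3036]
[[-0.932   0.3624  0.    ]
 [ 0.3624  0.932   0.0001]
 [ 0.      0.0001 -1.    ]]
top [[-0.0251  0.9967 -0.0774  0.4358]
 [-0.9996 -0.0241  0.0138  0.018 ]
 [ 0.0119  0.0777  0.9969  1.0037]
 [ 0.      0.      0.      1.    ]] 354.65876571311753
side [[ 0.9932  0.0598 -0.0999  0.4112]
 [-0.1142  0.3343 -0.9355 -1.0302]
 [-0.0226  0.9406  0.3388  0.5035]
 [ 0.      0.      0.      1.    ]] 470.60235836588345
wrist [[ 0.3612 -0.9    -0.2439  0.1591]
 [ 0.9325  0.3488  0.0939  0.6077]
 [ 0.0006 -0.2614  0.9652  0.3845]
 [ 0.      0.      0.      1.    ]] 301.1423656005611
```

View pics/a.png

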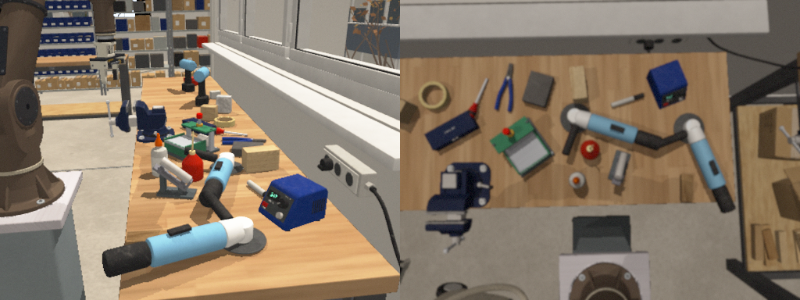

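```bash
python3 - <<'E'
import cv2,numpy as np
a=cv2.imread("pics/a_side.png");b=cv2.imread("pics/a_top.png")
A=cv2.resize(a[110:310,130:350],(400,364),interpolation=2);B=cv2.resize(b[130:280,90:440],(800,343)[:2],interpolation=2)
A2=cv2.resize(a[110:250,180:330],(272,254),interpolation=2)
o=np.zeros((600,800,3),np.uint8);o[:343]=B;o[346:600,:272]=A2;o[346:600,280:680]=cv2.resize(a[140:267,150:350],(400,254),interpolation=2)
cv2.imwrite("pics/b.png",o)
E
```

```text
(no output)
```

View pics/b.png

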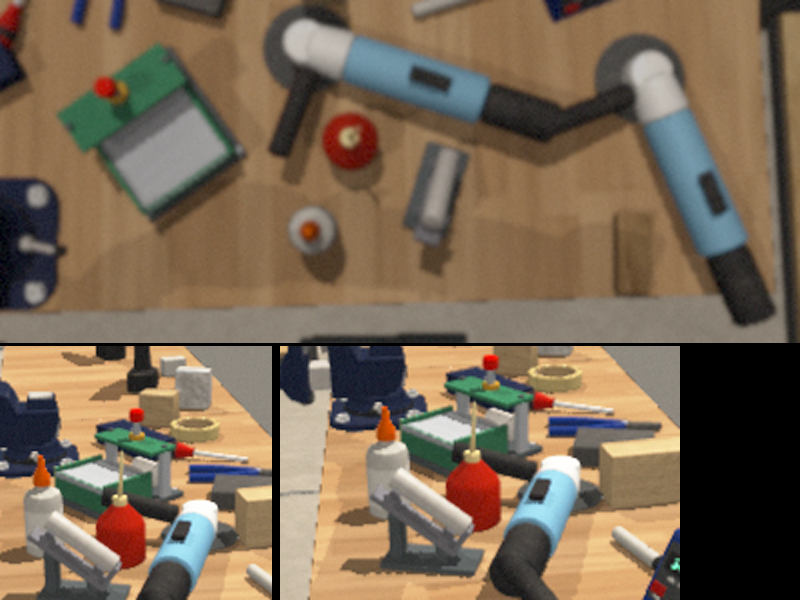

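```bash
cat >> h.py <<'E'
def go(X,yaw=None):
    """shift in tool axes to bring TCP to X (world), tool-y azimuth to yaw deg"""
    s=arm.observe(); M=R.from_rotvec(s["ee_rot"]).as_matrix(); d=M.T@(np.array(X)-s["position"])
    y0=np.degrees(np.arctan2(M[1,1],M[0,1])); r=0
    if yaw is not None: r=-((yaw-y0+180)%360-180)*np.pi/180
    print("go",np.round(d,4),"roll",round(r,4),"| now",np.round(s["position"],4),round(y0,2),"t",s["clock"],"F",np.round(s["force"],1),"w",round(s["width"]*.0918,4),"q7",round(s["joints"][6],2))
E
python3 -m inch '-0.045 -0.018 0 0.14 0.09; -0.09 -0.037 0 0.28 0.09; -0.135 -0.056 0 0.42 0.09; -0.18 -0.075 0 0.55 0.09; -0.225 -0.094 0 0.675 0.09'
python3 -c "
from h import *
go([.54,.28,.405],30)"
```

```text
clock: 1.6
position: [0.4033, 0.4118, 0.405]
ee_rot: [1.576, 2.718, 0.001]
force: [0.5, 0.5, -0.3]
width: 0.983
gripper_force: 0.0
go [-0.1823  0.0532  0.    ] roll -0.0039 | now [0.4033 0.4118 0.405 ] 29.78 t 1.6 F [ 0.5  0.5 -0.3] w 0.0902 q7 -0.28
```

```bash
python3 -m inch '-0.046 0.013 0 0 0.09; -0.092 0.026 0 0 0.09; -0.137 0.039 0 0 0.09; -0.182 0.053 0 0 0.09; -0.182 0.053 0 0 0.09'
python3 - <<'E'
from h import *
np.set_printoptions(precision=4,suppress=True)
go([.54,.28,.405],30)
kc=cal("wrist"); save("wrist","c")
zz={"jig":0,"vee_seat":.051,"trough":.06,"bridge_edge":.084}
for n in ["jig","vee_seat","trough","clamp_knob","bridge_edge"]:
    r=arm.place_of("wrist",n)
    for q in r[:1]:
        p=q["point"];print(n,np.round(p,1),round(q["conf"],2),[atz("wrist",p,z,kc) for z in ([zz[n]] if n in zz else [.118,.13,.142])])
E
```

```text
clock: 2.1
position: [0.5439, 0.2756, 0.4051]
ee_rot: [1.581, 2.71, -0.002]
force: [0.0, 0.0, 0.9]
width: 0.984
gripper_force: 0.0
go [ 0.0058 -0.0012  0.0001] roll -0.009 | now [0.5439 0.2756 0.4051] 29.48 t 2.1 F [0.  0.  0.9] w 0.0903 q7 0.08
jig [158.2 287. ] 0.61 [array([0.5738, 0.2975, 0.    ])]
trough [170.7 214.6] 0.69 [array([0.5013, 0.2523, 0.06  ])]
clamp_knob [179.6 304. ] 0.73 [array([0.5771, 0.3002, 0.118 ]), array([0.574 , 0.3018, 0.13  ]), array([0.5708, 0.3034, 0.142 ])]
bridge_edge [172.  264.1] 0.9 [array([0.5463, 0.2823, 0.084 ])]
```

View pics/c.png

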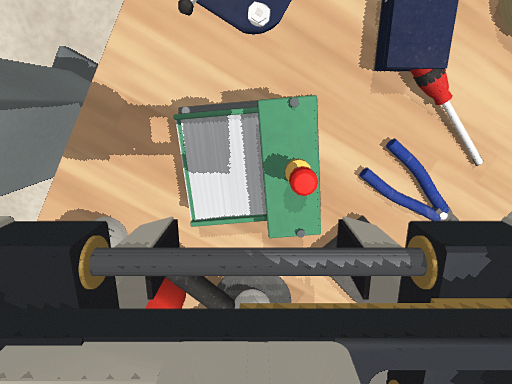

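```bash
python3 - <<'E'
from h import *
np.set_printoptions(precision=4,suppress=True)
kc=cal("wrist"); im=cv2.imread("pics/c.png"); hsv=cv2.cvtColor(im,cv2.COLOR_BGR2HSV)
g=cv2.inRange(hsv,(60,60,60),(90,255,255)); g[:, :250]=0; g[:80]=0; g[240:]=0
r=cv2.inRange(hsv,(0,120,60),(25,255,255))+cv2.inRange(hsv,(170,120,60),(180,255,255)); r[:150]=0;r[210:]=0;r[:,:270]=0;r[:,330:]=0
m=cv2.morphologyEx(g,cv2.MORPH_OPEN,np.ones((9,9)))
ys,xs=np.nonzero(m); print(len(ys))
P=np.array([atz("wrist",(y,x),.092,kc)[:2] for y,x in zip(ys,xs)],np.float32)
rect=cv2.minAreaRect(P*1000); print(rect, cv2.boxPoints(rect))
t=rect[2]; 
a=np.radians(29.5)
for deg in (27,28,29,30,31,32,33,34):
    a=np.radians(deg);u=P@[np.cos(a),np.sin(a)];v=P@[-np.sin(a),np.cos(a)]
    q=np.percentile(u,[.5,99.5]);w=np.percentile(v,[.5,99.5]);c=q.mean()*np.array([np.cos(a),np.sin(a)])+w.mean()*np.array([-np.sin(a),np.cos(a)])
    print(deg,np.ptp(q),np.ptp(w),c)
n,l,st,ce=cv2.connectedComponentsWithStats(r)
for i in range(1,n):
    if st[i][4]>60:
        y,x=np.nonzero(l==i);print(st[i],ce[i])
ro=cv2.inRange(hsv,(0,150,60),(8,255,255));y,x=np.nonzero(ro[150:210,270:330]);
(c,rad)=cv2.minEnclosingCircle(np.stack([x+270,y+150],1).astype(np.float32));print("knob",c,rad)
K,T=kc;print(T[:3,3],K)
E
```

```text
6582
((560.12841796875, 307.7852478027344), (55.225486755371094, 139.9652557373047), 35.119747161865234) [[497.2824 349.1424]
 [577.8027 234.6576]
 [622.9744 266.4281]
 [542.4542 380.9129]]
27 0.06817263706710508 0.14005607674373632 [0.5599 0.3078]
28 0.0663163559873663 0.13974681147027926 [0.5598 0.3079]
29 0.06446021317080142 0.13939319364903446 [0.5597 0.3079]
30 0.06260532991387346 0.138997115310672 [0.5596 0.308 ]
31 0.06071351882933329 0.1386492610644149 [0.5597 0.3079]
32 0.058778548966971655 0.13840276996782072 [0.5599 0.3078]
33 0.05703277108509652 0.13828595965326468 [0.56   0.3078]
34 0.05543915830477786 0.13832250486484204 [0.5599 0.3078]
[285 159  33  37 861] [300.7898 177.1847]
knob (303.0, 180.5) 14.840922355651855
[0.501  0.3444 0.3845] [[301.1424   0.     257.6446]
 [  0.     301.1424 187.6478]
 [  0.       0.       1.    ]]
```

```bash
cat > jig.py <<'E'
from h import *
np.set_printoptions(precision=4,suppress=True)
go([.54,.28,.405],30)
kc=cal("wrist"); im=save("wrist","d")[:,:,::-1]; hsv=cv2.cvtColor(np.ascontiguousarray(im),cv2.COLOR_BGR2HSV)
go([.54,.28,.405],30)
for n,zs in [("jig",[0]),("vee_seat",[.051]),("trough",[.06]),("bridge_edge",[.084]),("clamp_knob",[.118,.13])]:
    for q in arm.place_of("wrist",n)[:1]: print(n,np.round(q["point"],1),round(q["conf"],2),[atz("wrist",q["point"],z,kc) for z in zs])
g=cv2.inRange(hsv,(60,60,60),(90,255,255)); g[240:]=0
m=cv2.morphologyEx(g,cv2.MORPH_OPEN,np.ones((15,15)))
n,l,st,ce=cv2.connectedComponentsWithStats(m); i=1+np.argmax(st[1:,4]); ys,xs=np.nonzero(l==i); print(st[i])
P=np.array([atz("wrist",(y,x),.092,kc)[:2] for y,x in zip(ys,xs)],np.float32)
print(cv2.minAreaRect(P*1000))
ro=cv2.inRange(hsv,(0,170,60),(8,255,255));ro[240:]=0;ro[:,:xs.min()]=0;ro[:,xs.max()+5:]=0
n,l,st,ce=cv2.connectedComponentsWithStats(ro); i=1+np.argmax(st[1:,4]);y,x=np.nonzero(l==i)
c,rad=cv2.minEnclosingCircle(np.stack([x,y],1).astype(np.float32));print("knob",c,rad,[atz("wrist",(c[1],c[0]),z,kc) for z in (.12,.13,.14)], kc[1][2,3]-12/rad*.3011)
E
python3 jig.py
```

```text
go [-0.0043 -0.0004 -0.0003] roll 0.0039 | now [0.5382 0.2839 0.4047] 30.22 t 2.4 F [ 0.2  0.9 -0.5] w 0.0896 q7 0.07
go [-0.0042 -0.0004 -0.0003] roll 0.0039 | now [0.5383 0.2838 0.4047] 30.22 t 2.45 F [-0.1 -0.2 -0. ] w 0.09 q7 0.07
jig [169.  285.6] 0.81 [array([0.5719, 0.2948, 0.    ])]
trough [181.3 214.7] 0.79 [array([0.5002, 0.251 , 0.06  ])]
bridge_edge [181.6 263.6] 0.77 [array([0.5438, 0.283 , 0.084 ])]
clamp_knob [193.9 303. ] 0.9 [array([0.5763, 0.2982, 0.118 ]), array([0.5729, 0.3003, 0.13  ])]
[ 261  110   60  130 5905]
((565.495849609375, 300.75927734375), (55.35173797607422, 133.6817169189453), 34.307640075683594)
knob (304.0, 194.0) 14.4223051071167 [array([0.5766, 0.2989, 0.12  ]), array([0.5737, 0.3007, 0.13  ]), array([0.5709, 0.3024, 0.14  ])] 0.13394555375824146
```

```bash
python3 -m inch '-0.001 0.02 0.03 -0.02 0.09; -0.002 0.038 0.06 -0.0485 0.09; -0.002 0.038 0.06 -0.0485 0.09; -0.002 0.038 0.06 -0.0485 0.09'
sed -i 's/"d"/"e"/' jig.py; python3 jig.py
```

```text
clock: 3.1
position: [0.5729, 0.2996, 0.3445]
ee_rot: [-1.503, -2.758, 0.002]
force: [1.1, 0.1, 0.2]
width: 0.983
gripper_force: 0.0
go [ 0.0013 -0.0384 -0.0605] roll 0.0491 | now [0.5729 0.2996 0.3445] 32.82 t 3.1 F [1.1 0.1 0.2] w 0.0902 q7 0.14
go [ 0.0014 -0.0383 -0.0594] roll 0.049 | now [0.573  0.2996 0.3456] 32.81 t 3.15 F [-0.5 -0.9 -0.9] w 0.0903 q7 0.14
jig [173.6 263.1] 0.69 [array([0.5765, 0.3011, 0.    ])]
trough [189.  166.6] 0.87 [array([0.5025, 0.252 , 0.06  ])]
bridge_edge [194.4 219.1] 0.64 [array([0.5442, 0.2813, 0.084 ])]
clamp_knob [213.3 263.4] 0.55 [array([0.577 , 0.2974, 0.118 ]), array([0.5744, 0.3009, 0.13  ])]
[ 215  105   74  135 6926]
((558.5650024414062, 311.4980773925781), (55.17616653442383, 107.89425659179688), 34.48601531982422)
knob (261.9218444824219, 213.47518920898438) 18.85433578491211 [array([0.5757, 0.2973, 0.12  ]), array([0.5736, 0.3003, 0.13  ]), array([0.5715, 0.3033, 0.14  ])] 0.13255254820474832
```

View pics/e.png

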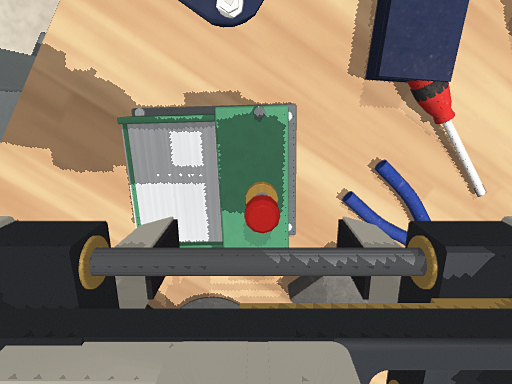

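```bash
python3 -m inch '0 0 0.025 0 0.06; 0.001 0.001 0.0475 -0.015 0.05; 0.001 0.001 0.0475 -0.015 0.04; 0.001 0.001 0.0475 -0.015 0.015; 0.001 0.001 0.0475 -0.015 0.015' 40
python3 -m inch '0 0 0 0 0.015;0 0 0 0 0.015;0 0 0 0 0.015'
```

```text
clock: 3.9
position: [0.5739, 0.3012, 0.2988]
ee_rot: [1.482, 2.769, 0.003]
force: [0.2, 0.1, 0.9]
width: 0.596
gripper_force: 0.0
clock: 4.2
position: [0.5735, 0.3012, 0.2978]
ee_rot: [1.482, 2.77, 0.001]
force: [-0.1, 0.5, -0.1]
width: 0.332
gripper_force: 0.0
```

```bash
python3 -m inch '0 0 0 0 0.015;0 0 0 0 0.015;0 0 0 0 0.015'; python3 -m inch '0 0 -0.006 0 0.015;0 0 -0.012 0 0.015; 0 0 -0.018 0 0.015;0 0 -0.018 0 0.015'
```

```text
clock: 4.5
position: [0.574, 0.3016, 0.2977]
ee_rot: [1.481, 2.769, 0.003]
force: [5.3, 3.5, -0.3]
width: 0.244
gripper_force: 40.0
clock: 4.9
position: [0.5739, 0.302, 0.3114]
ee_rot: [1.481, 2.77, -0.001]
force: [17.8, 9.4, -36.4]
width: 0.243
gripper_force: 40.0
```

```bash
python3 -m inch '0 0 0.003 0 0.06;0 0 0.003 0 0.06; 0 0 0.003 0 0.06;0 0 -0.045 0 0.08; 0 0 -0.09 0 0.09'
python3 -c "
from h import *
go([.455,-.058,.405],77)"
```

```text
clock: 5.4
position: [0.5728, 0.3007, 0.406]
ee_rot: [-1.481, -2.769, 0.004]
force: [0.7, 0.7, -0.3]
width: 0.628
gripper_force: 0.0
go [-0.2331 -0.2971  0.0018] roll -0.7557 | now [0.5728 0.3007 0.406 ] 33.7 t 5.4 F [ 0.7  0.7 -0.3] w 0.0576 q7 0.14
```

```bash
python3 -m inch '-0.028 -0.036 0 -0.14 0.09; -0.056 -0.071 0 -0.28 0.09; -0.084 -0.107 0 -0.42 0.09; -0.112 -0.142 0 -0.56 0.09; -0.14 -0.178 0 -0.7 0.09'
python3 -c "
from h import *
go([.455,-.058,.405],77)"
```

```text
clock: 5.9
position: [0.5019, 0.0841, 0.4059]
ee_rot: [0.433, 3.111, 0.001]
force: [0.2, 0.1, 0.6]
width: 0.978
gripper_force: 0.0
go [ 0.0063 -0.1495  0.0008] roll -0.0498 | now [0.5019 0.0841 0.4059] 74.15 t 5.9 F [0.2 0.1 0.6] w 0.0897 q7 1.08
```

```bash
python3 -m inch '0.002 -0.048 0 -0.05 0.09; 0.004 -0.096 0 -0.05 0.09; 0.006 -0.142 0 -0.05 0.09; 0.006 -0.142 0 -0.05 0.09; 0.006 -0.142 0 -0.05 0.09'
cat > bar.py <<'E'
from h import *
import sys
np.set_printoptions(precision=4,suppress=True)
go([.455,-.058,.405],77)
kc=cal("wrist"); im=save("wrist",sys.argv[1])
for n,zs in [("stand",[0]),("bar_center",[.075]),("oil_can_center",[.08]),("glue_center",[.07])]:
    for q in arm.place_of("wrist",n)[:1]: print(n,np.round(q["point"],1),round(q["conf"],2),[atz("wrist",q["point"],z,kc) for z in zs])
for q in arm.silhouettes("wrist","bar_center")[:1]:
    y,x=np.nonzero(q["region"]); bx=cv2.boxPoints(cv2.minAreaRect(np.stack([x,y],1).astype(np.float32))); print("bar px",q["conf"],bx.round(1).tolist())
E
python3 bar.py f
```

```text
clock: 6.4
position: [0.4572, -0.0498, 0.4059]
ee_rot: [0.369, 3.119, 0.001]
force: [-0.2, 0.6, -0.2]
width: 0.978
gripper_force: 0.0
go [ 0.0002 -0.0084  0.0009] roll -0.0084 | now [ 0.4572 -0.0498  0.4059] 76.52 t 6.4 F [-0.2  0.6 -0.2] w 0.0898 q7 1.38
stand [169.3 248.6] 0.83 [array([ 0.4621, -0.0633,  0.    ])]
bar_center [179.5 242.1] 0.71 [array([ 0.4566, -0.0669,  0.075 ])]
oil_can_center [211.7 351.6] 0.8 [array([0.5174, 0.0395, 0.08  ])]
glue_center [104.5 380.9] 0.9 [array([0.4147, 0.0881, 0.07  ])]
bar px 0.83 [[231.0, 214.10000610351562], [236.60000610351562, 135.10000610351562], [261.5, 136.89999389648438], [255.89999389648438, 215.8000030517578]]
```

View pics/f.png

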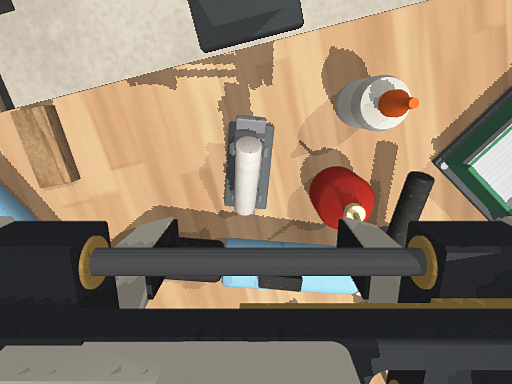

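```bash
python3 - <<'E'
from h import *
np.set_printoptions(precision=4,suppress=True)
go([.45,-.058,.405],77)
kc=cal("wrist")
A=atz("wrist",(136,249),.1037+.005,kc);B=atz("wrist",(215,243.5),.0463-.003,kc);print(A,B,(A+B)/2,np.degrees(np.arctan2(*(A-B)[1::-1])),np.linalg.norm((A-B)[:2]))
print("spout",atz("wrist",(213,355),.16,kc), "can", atz("wrist",(192,341),.09,kc))
print("stand foot", [atz("wrist",p,.0,kc) for p in [(117,236),(206,226),(209,266)]])
E
```

```text
go [ 0.0055 -0.0118  0.0001] roll -0.0034 | now [ 0.458  -0.0477  0.4051] 76.8 t 6.7 F [-0.2 -0.1  0.2] w 0.0898 q7 1.38
[ 0.4114 -0.0454  0.1087] [ 0.5072 -0.0771  0.0433] [ 0.4593 -0.0613  0.076 ] 161.67706245601852 0.10083384339865252
spout [0.4848 0.0246 0.16  ] can [0.4892 0.0317 0.09  ]
stand foot [array([ 0.3943, -0.061 ,  0.    ]), array([ 0.5045, -0.1027,  0.    ]), array([ 0.5209, -0.0512,  0.    ])]
```

```bash
python3 -m inch '0.004 -0.006 0.03 0.05 0.07; 0.0085 -0.012 0.065 0.1 0.07; 0.0085 -0.012 0.065 0.1 0.07;0.0085 -0.012 0.065 0.1 0.07;0.0085 -0.012 0.065 0.1 0.07'
python3 bar.py g
```

```text
clock: 7.2
position: [0.4477, -0.0582, 0.3417]
ee_rot: [0.517, 3.097, 0.001]
force: [0.7, 0.6, -0.6]
width: 0.762
gripper_force: 0.0
go [-0.007   0.0026 -0.0633] roll -0.1037 | now [ 0.4477 -0.0582  0.3417] 71.06 t 7.2 F [ 0.7  0.6 -0.6] w 0.0699 q7 1.34
bar_center [204.9 255.4] 0.95 [array([ 0.457 , -0.0639,  0.075 ])]
oil_can_center [230.5 391.2] 0.66 [array([0.5155, 0.0402, 0.08  ])]
glue_center [ 96.6 416.7] 0.58 [array([0.4142, 0.0872, 0.07  ])]
bar px 0.88 [[240.0, 154.0], [272.0, 154.0], [272.0, 244.0], [240.0, 244.0]]
```

View pics/g.png

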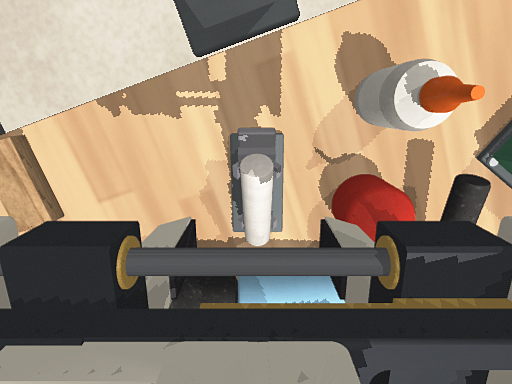

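```bash
python3 -m inch '0 -0.001 0.03 0 0.07; 0.001 -0.001 0.06 0 0.06; 0.001 -0.001 0.08 0 0.06;0.001 -0.001 0.0885 0 0.06;0.001 -0.001 0.0885 0 0.06'
python3 -m inch '0 0 0 0 0.015;0 0 0 0 0.015;0 0 0 0 0.015;0 0 0 0 0.015' 30
python3 -m inch '0 0 0 0 0.015;0 0 0 0 0.015'
```

```text
clock: 8.0
position: [0.4453, -0.0592, 0.2512]
ee_rot: [-0.519, -3.097, 0.001]
force: [0.8, -0.2, 0.1]
width: 0.651
gripper_force: 0.0
clock: 8.4
position: [0.4456, -0.0592, 0.2523]
ee_rot: [0.519, 3.097, 0.0]
force: [0.3, 0.7, -0.3]
width: 0.357
gripper_force: 0.0
clock: 8.6
position: [0.4459, -0.0585, 0.2521]
ee_rot: [0.518, 3.097, 0.002]
force: [0.6, 3.8, 2.6]
width: 0.263
gripper_force: 30.0
```

```bash
python3 -m inch '0 0 0 0 0.015; 0 0 -0.015 0 0.015;0 0 -0.04 0 0.015;0 0 -0.09 0 0.015; 0 0 -0.14 0 0.015' 50
python3 -m inch '0 0 -0.02 0 0.015; 0 0 -0.02 0 0.015'
python3 - <<'E'
from h import *
kc=cal("wrist"); save("wrist","hh")
a=np.radians(34); ux=np.array([np.cos(a),np.sin(a)]); uy=np.array([-np.sin(a),np.cos(a)])
O=np.array([.573,.3005])
t=O-.114*ux+.0135*uy; go([*t,.405],34)
for q in arm.silhouettes("wrist","bar_center")[:1]: y,x=np.nonzero(q["region"]);print(q["conf"],x.min(),x.max(),y.min(),y.max())
E
```

```text
clock: 9.1
position: [0.4443, -0.0596, 0.3923]
ee_rot: [-0.52, -3.094, 0.002]
force: [1.8, 0.1, -4.0]
width: 0.266
gripper_force: 50.0
clock: 9.3
position: [0.4457, -0.0597, 0.4141]
ee_rot: [0.52, 3.094, 0.001]
force: [0.3, 1.0, -3.7]
width: 0.261
gripper_force: 50.0
go [0.076 0.299 0.007] roll 0.6447 | now [ 0.4451 -0.0595  0.412 ] 70.94 t 9.35 F [-0.  -1.1 -4.3] w 0.0236 q7 1.3
0.63 229 285 186 302
```

```bash
python3 -m inch '0.01 0.04 0 0.08 0.015; 0.022 0.085 0 0.18 0.015; 0.034 0.13 0 0.3 0.015; 0.046 0.175 0 0.42 0.015; 0.056 0.22 0 0.53 0.015'
python3 - <<'E'
from h import *
a=np.radians(34); ux=np.array([np.cos(a),np.sin(a)]); uy=np.array([-np.sin(a),np.cos(a)])
O=np.array([.573,.3005]); t=O-.114*ux+.0135*uy; go([*t,.405],34)
E
```

```text
clock: 9.9
position: [0.4633, 0.1685, 0.4091]
ee_rot: [-1.319, -2.848, 0.006]
force: [0.7, -0.3, -3.2]
width: 0.262
gripper_force: 50.0
go [0.0557 0.0572 0.0039] roll 0.1099 | now [0.4633 0.1685 0.4091] 40.29 t 9.9 F [ 0.7 -0.3 -3.2] w 0.024 q7 0.29
```

```bash
python3 -m inch '0.02 0.02 0.01 0.05 0.015; 0.04 0.04 0.03 0.09 0.015; 0.054 0.057 0.04 0.11 0.015; 0.054 0.057 0.04 0.11 0.015; 0.054 0.057 0.04 0.11 0.015'
python3 -m inch '0 0 0 0 0.015'
sed -i 's/"e"/"i"/' jig.py; python3 jig.py
```

```text
clock: 10.4
position: [0.4718, 0.2448, 0.3692]
ee_rot: [-1.466, -2.776, 0.007]
force: [0.1, 0.7, -4.4]
width: 0.267
gripper_force: 50.0
clock: 10.5
position: [0.4723, 0.2439, 0.3707]
ee_rot: [-1.469, -2.776, 0.004]
force: [-0.9, -0.6, -3.9]
width: 0.257
gripper_force: 50.0
go [-0.0082  0.0762 -0.0344] roll 0.0737 | now [0.4723 0.2439 0.3707] 34.22 t 10.5 F [-0.9 -0.6 -3.9] w 0.0236 q7 0.08
go [-0.0081  0.0761 -0.0338] roll 0.0733 | now [0.4725 0.2439 0.3712] 34.2 t 10.55 F [ 0.1 -0.3 -3.5] w 0.0236 q7 0.08
jig [178.8 356.4] 0.97 [array([0.5751, 0.2984, 0.    ])]
trough [190.1 292. ] 0.7 [array([0.5046, 0.2536, 0.06  ])]
clamp_knob [218.2 416.7] 0.69 [array([0.5885, 0.3015, 0.118 ]), array([0.5804, 0.3016, 0.13  ])]
[ 349  118   72  104 5293]
((552.5911865234375, 317.34478759765625), (56.48643112182617, 92.00328063964844), 34.41991424560547)
knob (414.6253967285156, 219.97962951660156) 17.705881118774414 [array([0.5868, 0.2994, 0.12  ]), array([0.58  , 0.2995, 0.13  ]), array([0.5733, 0.2996, 0.14  ])] 0.1463405575591815
```

View pics/i.png

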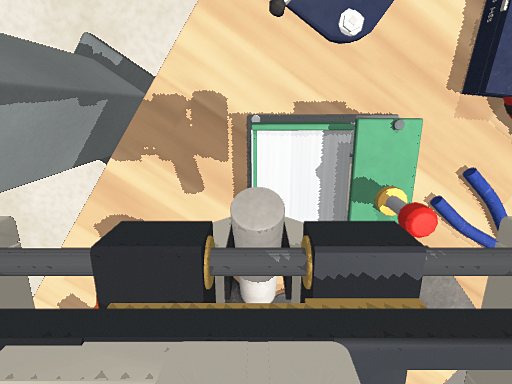

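```bash
python3 -m inch '0.002 0 0.04 0 0.015; 0.004 0 0.075 0 0.015; 0.004 0 0.095 0 0.015; 0.004 0 0.1 0 0.015;0.004 0 0.1 0 0.015' 20
python3 -m inch '0 0 0.006 0 0.015; 0 0 0.012 0 0.015; 0 0 0.018 0 0.015;0 0 0.018 0 0.015'
```

```text
clock: 11.3
position: [0.4702, 0.2483, 0.2716]
ee_rot: [-1.468, -2.777, 0.001]
force: [-0.9, 0.2, -3.7]
width: 0.267
gripper_force: 20.0
clock: 11.7
position: [0.4704, 0.2487, 0.2537]
ee_rot: [1.467, 2.777, 0.001]
force: [1.1, 1.2, -0.9]
width: 0.269
gripper_force: 20.0
```

```bash
python3 -m inch '0 0 0.005 0 0.015; 0 0 0.01 0 0.015; 0 0 0.015 0 0.015;0 0 0.018 0 0.015;0 0 0.018 0 0.015'
python3 -m inch '0 0 0.002 0 0.015; 0 0 0.004 0 0.015; 0 0 0.004 0 0.015'
python3 - <<'E'
from h import *
save("wrist","j");save("side","j2")
a=cv2.imread("pics/j.png");b=cv2.imread("pics/j2.png")[120:230,180:320]
cv2.imwrite("pics/j3.png",np.hstack([cv2.resize(a,(400,300)),cv2.resize(b,(382,300),interpolation=2)]))
E
```

```text
clock: 12.2
position: [0.47, 0.2483, 0.2351]
ee_rot: [-1.468, -2.777, 0.002]
force: [0.4, 1.4, -0.3]
width: 0.268
gripper_force: 20.0
clock: 12.5
position: [0.4701, 0.2485, 0.2315]
ee_rot: [-1.468, -2.777, 0.0]
force: [0.1, 2.3, -0.5]
width: 0.263
gripper_force: 20.0
```

View pics/j3.png

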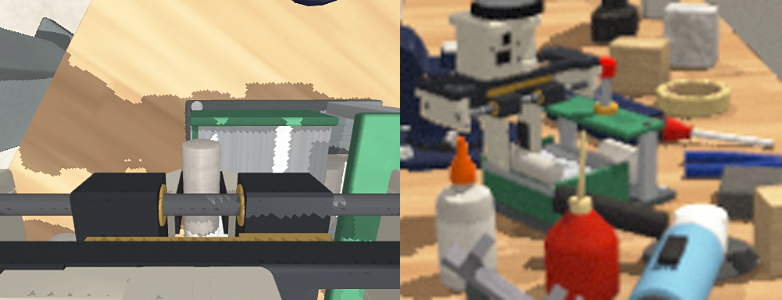

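```bash
python3 -m inch '0 0 0.002 0 0.015; 0 0 0.002 0 0.015; 0 0 0.002 0 0.015';python3 -m inch '0 0 0.0015 0 0.015; 0 0 0.0015 0 0.015; 0 0 0.0015 0 0.015'
```

```text
clock: 12.9
position: [0.4702, 0.2485, 0.2298]
ee_rot: [1.468, 2.778, 0.0]
force: [-0.0, 1.0, 1.1]
width: 0.267
gripper_force: 20.0
clock: 13.2
position: [0.4703, 0.2486, 0.2291]
ee_rot: [1.468, 2.777, 0.001]
force: [-4.3, -0.2, 10.8]
width: 0.265
gripper_force: 20.0
```

```bash
python3 -m inch '0 0 -0.001 0 0.015; 0 0 -0.001 0 0.036; 0 0 -0.001 0 0.036; 0 0 -0.001 0 0.036;0 0 -0.001 0 0.036'; python3 -m inch '0 0 0 0 0.036;0 0 -0.01 0 0.036; 0 0 -0.03 0 0.036; 0 0 -0.06 0 0.036; 0 0 -0.1 0 0.036'
python3 -m inch '0 0 -0.05 0 0.036;0 0 -0.05 0 0.036;0 0 -0.05 0 0.036'
cat > look.py <<'E'
from h import *
import sys
np.set_printoptions(precision=4,suppress=True)
a=np.radians(34.3); ux=np.array([np.cos(a),np.sin(a)]); uy=np.array([-np.sin(a),np.cos(a)]); O=np.array([.573,.3003])
J=lambda X:(np.round([(X[:2]-O)@ux,(X[:2]-O)@uy],4))
z=float(sys.argv[2]); go([.573,.3003,.4],34.3); print("tcp jig",J(np.array(arm.observe()["position"])))
for c in ["wrist","top","side"]:
    kc=cal(c); save(c,sys.argv[1]+c)
    for q in arm.place_of(c,"bar_center")[:1]: print(c,np.round(q["point"],1),q["conf"],J(atz(c,q["point"],z,kc)))
    for q in arm.silhouettes(c,"bar_center")[:1]:
        y,x=np.nonzero(q["region"]); r=cv2.minAreaRect(np.stack([x,y],1).astype(np.float32)); b=cv2.boxPoints(r); 
        if np.linalg.norm(b[0]-b[1])<np.linalg.norm(b[1]-b[2]): b=np.roll(b,-1,0)
        e=[(b[0]+b[3])/2,(b[1]+b[2])/2]; w=[atz(c,p[::-1],z,kc) for p in e]; print("  ends",[J(p) for p in w],"ang from jig y",round(np.degrees(np.arctan2(*(J(w[1])-J(w[0])))),1))
E
python3 look.py k .06
```

```text
clock: 13.7
position: [0.4701, 0.2483, 0.2291]
ee_rot: [-1.468, -2.777, 0.001]
force: [1.0, -0.4, 0.2]
width: 0.39
gripper_force: 0.0
clock: 14.2
position: [0.4696, 0.2481, 0.3299]
ee_rot: [-1.467, -2.776, 0.004]
force: [0.5, 0.9, -0.1]
width: 0.394
gripper_force: 0.0
clock: 14.5
position: [0.4702, 0.2485, 0.3811]
ee_rot: [1.467, 2.776, 0.005]
force: [-0.1, 0.3, -1.1]
width: 0.39
gripper_force: 0.0
go [-0.0151  0.1142 -0.0185] roll -0.0002 | now [0.4702 0.2485 0.3811] 34.29 t 14.5 F [-0.1  0.3 -1.1] w 0.0358 q7 0.07
tcp jig [-0.1141  0.0151]
wrist [193.5 291.4] 0.59 [-0.0794 -0.0015]
  ends [array([-0.0786, -0.0543]), array([-0.0795,  0.0501])] ang from jig y -0.5
top [195.8 163.1] 0.53 [-0.0789 -0.0038]
  ends [array([-0.0728,  0.0258]), array([-0.0723, -0.0532])] ang from jig y 179.6
side [174.7 238.8] 0.53 [-0.0534  0.0093]
  ends [array([-0.0686,  0.0662]), array([-0.0686, -0.0513])] ang from jig y 180.0
```

```bash
python3 -m inch '0 0 0 -0.145 0.05;0 0 0 -0.29 0.06; 0 0 0 -0.435 0.06; 0 0 0 -0.58 0.06; 0 0 0 -0.725 0.06'; python3 -m inch '0 0 0 -0.145 0.06;0 0 0 -0.29 0.06; 0 0 0 -0.435 0.06; 0 0 0 -0.58 0.06; 0 0 0 -0.725 0.06';python3 -m inch '0 0 0 -0.12 0.06;0 0 0 -0.12 0.06;0 0 0 -0.12 0.06'
python3 - <<'E'
from h import *
exec(open("look.py").read().split("z=float")[0].split("import sys")[1])
go([*(O-.130*ux-.002*uy),.232],124.3)
kc=cal("wrist"); save("wrist","l")
for q in arm.place_of("wrist","bar_center")[:1]: print(q["conf"],J(atz("wrist",q["point"],.06,kc)))
for q in arm.place_of("wrist","clamp_knob")[:1]: print(q["conf"],J(atz("wrist",q["point"],.142,kc)))
E
```

```text
clock: 15.45
position: [0.4701, 0.2484, 0.3789]
ee_rot: [-0.378, -3.118, 0.0]
force: [0.5, -0.5, 0.0]
width: 0.653
gripper_force: 0.0
clock: 15.95
position: [0.4701, 0.2484, 0.379]
ee_rot: [0.752, -3.05, 0.0]
force: [-0.4, 0.2, 0.1]
width: 0.653
gripper_force: 0.0
clock: 16.25
position: [0.4702, 0.2483, 0.379]
ee_rot: [0.919, -3.004, -0.0]
force: [0.4, 0.0, 0.4]
width: 0.65
gripper_force: 0.0
go [ 0.0156 -0.0171  0.147 ] roll -0.0049 | now [0.4702 0.2483 0.379 ] 124.02 t 16.25 F [0.4 0.  0.4] w 0.0597 q7 1.52
0.8 [-0.0895 -0.0033]
```

View pics/l.png

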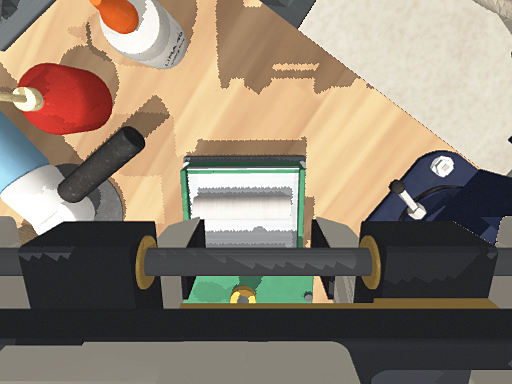

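```bash
python3 - <<'E'
from h import *
exec(open("look.py").read().split("z=float")[0].split("import sys")[1])
r={"t":ray("top",(196.5,212.5)),"s":ray("side",(194.5,239)),"w":ray("wrist",(133,132))}
for k in ("ts","tw","tsw"):
    X,e=tri([r[c] for c in k]); print(k,X,J(X),e)
# vise screw end, top px / wrist px
for z in (.1,.15,.2): print(z,J(atz("wrist",(172,443),z)),J(atz("wrist",(187,395),z)),J(atz("wrist",(212,415),z)))
E
```

```text
ts [0.5071 0.1217 0.0579] [-0.1551 -0.1104] [np.float64(0.0020503240271488596), np.float64(0.002050324027148739)]
tw [0.5035 0.1211 0.0556] [-0.1585 -0.1089] [np.float64(0.002016552706820365), np.float64(0.002016552706820172)]
tsw [0.5052 0.1211 0.0574] [-0.157  -0.1098] [np.float64(0.0007514668965262176), np.float64(0.004005164865597513), np.float64(0.003985058154854341)]
0.1 [-0.1298  0.1792] [-0.1163  0.1386] [-0.0926  0.1596]
0.15 [-0.1407  0.1477] [-0.1298  0.1149] [-0.1107  0.1319]
0.2 [-0.1516  0.1162] [-0.1433  0.0912] [-0.1288  0.1041]
```

```bash
python3 -m inch '0.016 -0.021 0.02 -0.005 0.05;0.016 -0.021 0.06 -0.005 0.05; 0.016 -0.021 0.1 -0.005 0.05; 0.016 -0.021 0.13 -0.005 0.05; 0.016 -0.021 0.147 -0.005 0.05';python3 -m inch '0 0 0 0 0.05;0 0 0 0 0.05'
python3 -c "
from h import *
exec(open('look.py').read().split('z=float')[0].split('import sys')[1])
go([*(O-.053*ux-.006*uy),.232],124.3);print(J(arm.observe()['position']))
kc=cal('wrist');arm.get_image('wrist')
for q in arm.place_of('wrist','bar_center')[:1]: print(q['conf'],J(atz('wrist',q['point'],.06,kc)))
"
```

```text
clock: 16.9
position: [0.468, 0.2217, 0.2299]
ee_rot: [0.929, -2.998, 0.001]
force: [0.2, 0.0, 0.4]
width: 0.544
gripper_force: 0.0
clock: 17.1
position: [0.4689, 0.2223, 0.2326]
ee_rot: [0.931, -3.0, 0.0]
force: [0.5, -0.2, 1.3]
width: 0.541
gripper_force: 0.0
go [-0.077  -0.0005  0.0006] roll 0.0033 | now [0.4689 0.2223 0.2326] 124.49 t 17.1 F [ 0.5 -0.2  1.3] w 0.0497 q7 1.53
[-0.13   -0.0058]
0.71 [-0.0838 -0.0046]
```

```bash
python3 -m inch '-0.012 0 0 0 0.05;-0.03 0 0 0 0.05;-0.053 0 0 0 0.05;-0.076 0 0 0 0.05;-0.07 0 0 0 0.05';python3 -m inch '0.01 0 0 0 0.05;0.02 0 -0.03 0 0.05;0.02 0 -0.07 0 0.05;0.02 0 -0.12 0 0.05;0.02 0 -0.15 0 0.05'
python3 look.py m .051; python3 -c "
import cv2,numpy as np
b=cv2.imread('pics/mside.png')[120:230,180:320];t=cv2.imread('pics/mtop.png')[140:230,100:215]
cv2.imwrite('pics/m.png',np.hstack([cv2.resize(b,(382,300),interpolation=2),cv2.resize(cv2.imread('pics/mwrist.png'),(400,300))]))"
```

```text
clock: 17.7
position: [0.5295, 0.2643, 0.2334]
ee_rot: [-0.931, 2.995, 0.003]
force: [0.3, 0.4, 0.3]
width: 0.542
gripper_force: 0.0
clock: 18.2
position: [0.5092, 0.2499, 0.3861]
ee_rot: [-0.931, 2.997, 0.001]
force: [1.5, 0.4, -0.2]
width: 0.544
gripper_force: 0.0
go [-0.0812  0.0054 -0.0137] roll 1.5744 | now [0.5092 0.2499 0.3861] 124.51 t 18.2 F [ 1.5  0.4 -0.2] w 0.05 q7 1.57
tcp jig [-0.0811 -0.0057]
side [168.6 258.1] 0.47 [0.0443 0.0331]
  ends [array([0.0112, 0.0677]), array([ 0.0075, -0.0493])] ang from jig y -178.2
```

View pics/m.png

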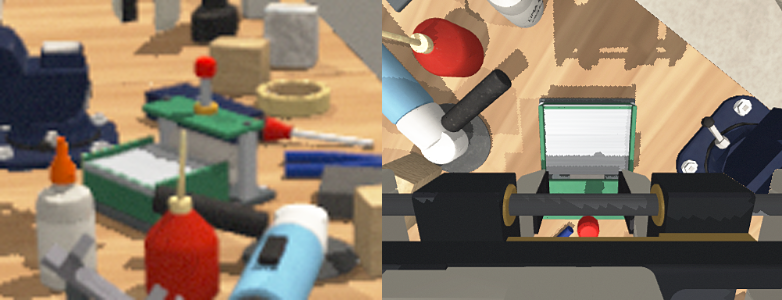

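```bash
python3 - <<'E'
from h import *
exec(open("look.py").read().split("z=float")[0].split("import sys")[1])
kc=cal("side"); arm.get_image("side"); 
K=arm.silhouettes("side","bar_center"); reg=K[0]["region"]; y,x=np.nonzero(reg); print("region",K[0]["conf"],len(y),x.min(),x.max(),y.min(),y.max(),x.mean().round(1),y.mean().round(1))
# brightness-change test against image k (bar in trough) and start image
a0=cv2.imread("pics/a_side.png").astype(int);m=cv2.imread("pics/mside.png").astype(int)
d=(np.abs(a0-m).sum(2)>60)[150:200,220:300]; yy,xx=np.nonzero(d); print("changed",len(yy))
for r in range(150,200,2): print(r,"".join("#" if d[r-150,c] else "." for c in range(80)),"".join("o" if reg[r,220+c] else "." for c in range(80)))
for cx,cz in [(0,.051),(-.016,.0625),(-.022,.0625)]:
    P=[]
    for yy in (-.054,.046):
        for t in np.linspace(0,2*np.pi,16):
            w=O+(cx+.0125*np.cos(t))*ux+yy*uy; P.append(proj("side",[*w,cz+.0125*np.sin(t)],kc)[::-1])
    P=np.array(P); print(cx,"near end px c,r",P[:16].mean(0).round(1),"cols",P[:16,0].min().round(),P[:16,0].max().round(),"rows",P[:16,1].min().round(),P[:16,1].max().round())
for n,w,z in [("knobtop",O,.152),("edge",O-.034*ux,.084)]: print(n,np.round(proj("side",[*w,z],kc)[::-1],1))
for q in arm.place_of("side","clamp_knob")[:1]+arm.place_of("side","bridge_edge")[:1]: print(q)
E
```

```text
Traceback (most recent call last):
IndexError: list index out of range
```

```bash
python3 - <<'E'
from h import *
exec(open("look.py").read().split("z=float")[0].split("import sys")[1])
kc=cal("side")
k0=cv2.imread("pics/a_side.png").astype(int);m=cv2.imread("pics/mside.png").astype(int)
d=np.abs(k0-m).sum(2)
for r in range(154,198): print(r,"".join(".:#"[min(2,int(d[r,c]//45))] for c in range(225,285)))
for cx,cz in [(0,.051),(-.016,.0625),(-.022,.0625)]:
    P=np.array([proj("side",[*(O+(cx+.0125*np.cos(t))*ux-.054*uy),cz+.0125*np.sin(t)],kc)[::-1] for t in np.linspace(0,6.28,16)]);print(cx,"near end",P.mean(0).round(1),P.min(0).round(),P.max(0).round())
    print("   far end",np.round(proj("side",[*(O+cx*ux+.046*uy),cz],kc)[::-1],1))
for n,w,z in [("knob",O,.142),("edge",O-.034*ux,.084)]: print(n,np.round(proj("side",[*w,z],kc)[::-1],1))
for n in ("clamp_knob","bridge_edge","jig"): print(n,[np.round(q["point"][::-1],1) for q in arm.place_of("side",n)[:1]])
E
```

```text
154 ............................................................
155 ............................................................
156 ............................................................
157 ............................................................
158 ............................................................
159 ............................::..............................
160 ........................:...................................
161 ..................#:........................................
162 ..................::......#:................................
163 ............................................................
164 ............................................................
165 ............................................................
166 ....................##......................................
167 ....................#####...................................
168 ....................##:#####................................
169 .......................########.............................
170 .......................:########:#......................
[... 1407 characters left out ...]
...........................
193 ............................................................
194 ............................................................
195 ............................................................
196 ............................................................
197 ........................................................:.::
0 near end [267.  178.4] [264. 174.] [270. 183.]
   far end [244.6 170.8]
-0.016 near end [262.9 175.9] [260. 172.] [266. 180.]
   far end [240.5 168.4]
-0.022 near end [261.3 176.4] [258. 172.] [264. 181.]
   far end [239.  168.8]
knob [254.  144.9]
edge [245.7 166.2]
clamp_knob [array([255.4, 143.4])]
bridge_edge [array([246.4, 166.5])]
jig []
```

```bash
python3 -m inch '-0.03 0.002 0 0 0;-0.06 0.005 0 0 0; -0.081 0.006 0.01 0 0;-0.081 0.006 0.03 0 0;-0.081 0.006 0.045 0 0';python3 -m inch '0 0 0 0 0;0 0 0 0 0;0 0 0 0 0';python3 -m inch '0 0 0.006 0 0;0 0 0.012 0 0;0 0 0.018 0 0;0 0 0.018 0 0'
```

```text
clock: 19.4
position: [0.5735, 0.3017, 0.3357]
ee_rot: [0.933, -2.999, 0.0]
force: [-0.0, 0.2, -0.8]
width: 0.157
gripper_force: 0.0
clock: 19.7
position: [0.5735, 0.3014, 0.3383]
ee_rot: [-0.932, 2.999, 0.001]
force: [-0.0, 0.1, -0.0]
width: 0.004
gripper_force: 0.0
clock: 20.1
position: [0.5734, 0.3014, 0.3191]
ee_rot: [-0.932, 2.999, 0.0]
force: [0.5, -0.4, 0.2]
width: -0.002
gripper_force: 0.0
```

```bash
python3 - <<'E'
from h import *
np.set_printoptions(precision=4,suppress=True)
go([.573,.301,.32])
rs=[]
for c in ("side","top"):
    save(c,"n"+c)
    for q in arm.place_of(c,"clamp_knob")[:1]: print(c,np.round(q["point"],1),q["conf"]); rs.append(ray(c,q["point"]))
if len(rs)==2: print(tri(rs))
for z in (.118,.124,.13,.136,.142): print(z,np.round(proj("side",[.573,.301,z]),1))
im=cv2.imread("pics/nside.png")
for r in range(136,170): print(r,"".join("R" if (p[2]>120 and p[1]<70) else ("g" if p[1]>p[2]+25 else ".") for p in im[r,235:280].astype(int)))
E
```

```text
go [ 0.0006 -0.0001 -0.0009] roll 0 | now [0.5734 0.3014 0.3191] 124.53 t 20.1 F [ 0.5 -0.4  0.2] w -0.0002 q7 1.54
side [147.7 255.3] 0.44
0.118 [152.7 254.1]
0.124 [150.7 254. ]
0.13 [148.8 254. ]
0.136 [146.8 254. ]
0.142 [144.8 253.9]
136 .............................................
137 .............................................
138 .............................................
139 .............................................
140 .............................................
141 .............................................
142 .............................................
143 .............................................
144 .............................................
145 ......................R......................
146 .................RRRRRRR.....................
147 .................RRRRRRR.....................
148 .................RRRRRRR.....................
149 .................RRRRRRR.....................
150 .................RRRRRRR.....................
151 .................RRRRRR......................
152 .............................................
153 .............................................
154 .............................................
155 ........ggggg................................
156 ....g..ggggggggg.............................
157 ggggggggggggggggg............................
158 gggggggggggggggg.............................
159 gggggggggggggggg.........g...................
160 gggggggggggggggg.........gggg................
161 gggggggggggggggg.........ggggggg.............
162 ..ggggggggggggggg.gggggggggggggggggg.........
163 ......gggggggggggggggggggggggggggggggg....RR.
164 .........gggggggggggggggggggggggggggggggg.RRR
165 ...........ggggggggggggggggggggggg...gggg.RRR
166 ...............gggggggggggggggggggggggggg.RRR
167 .................ggggggggggggggggggggggg..RRR
168 ....................gggggggggggggggg......RRR
169 .......................gggggggggg.........RRR
```

```bash
python3 -m inch '0 0 0.003 0 0;0 0 0.006 0 0;0 0 0.006 0 0';python3 -m inch '0 0 0.002 0 0;0 0 0.002 0 0';python3 -m inch '0 0 0.002 0 0;0 0 0.002 0 0'
```

```text
clock: 20.6
position: [0.5731, 0.3012, 0.3132]
ee_rot: [0.932, -3.0, 0.0]
force: [-0.1, -0.6, 1.0]
width: 0.009
gripper_force: 0.7
clock: 20.8
position: [0.5731, 0.3012, 0.3118]
ee_rot: [0.932, -3.0, 0.0]
force: [-2.4, -1.1, 7.8]
width: 0.007
gripper_force: 3.9
clock: 21.0
position: [0.5731, 0.3012, 0.3115]
ee_rot: [-0.932, 2.999, 0.0]
force: [-5.5, -5.6, 20.6]
width: 0.005
gripper_force: 10.6
```

```bash
python3 -m inch '0 0 0.001 0 0;0 0 0.001 0 0;0 0 0.001 0 0';python3 -m inch '0 0 -0.02 0 0;0 0 -0.06 0 0;0 0 -0.1 0 0;0 0 -0.1 0 0;0 0 -0.1 0 0'
python3 - <<'E'
from h import *
np.set_printoptions(precision=3,suppress=True)
go([.573,.301,.4]); save("side","o")
a=cv2.imread("pics/nside.png").astype(int);b=cv2.imread("pics/oside.png") if 0 else cv2.imread("pics/o.png")
for r in range(142,160): print(r,"".join("R" if (p[2]>120 and p[1]<70) else "." for p in b[r,245:268].astype(int)))
rs=[arm.place_of("side","clamp_knob")[:1]]; print(rs)
m=cv2.imread("pics/mside.png").astype(int); d=np.abs(m-b)[160:185,235:275].sum(2); print("bar region change",(d>60).sum())
E
```

```text
clock: 21.3
position: [0.573, 0.3012, 0.3114]
ee_rot: [-0.932, 2.999, 0.0]
force: [-11.5, -4.8, 28.3]
width: -0.001
gripper_force: 14.0
clock: 21.8
position: [0.5733, 0.3013, 0.4091]
ee_rot: [-0.932, 2.998, 0.001]
force: [-0.6, -0.7, -1.3]
width: 0.005
gripper_force: 0.0
go [ 0.001 -0.     0.009] roll 0 | now [0.573 0.301 0.409] 124.53 t 21.8 F [-0.6 -0.7 -1.3] w 0.0005 q7 1.55
142 .......................
143 .......................
144 .......................
145 .......................
146 .......................
147 .........RR.R..........
148 .......RRRRRRR.........
149 .......RRRRRRR.........
150 .......RRRRRRR.........
151 ......RRRRRRRR.........
152 .......RRRRRRR.........
153 .......RRRRRRR.........
154 .........RRR...........
155 .......................
156 .......................
157 .......................
158 .......................
159 .......................
[[{'point': [149.3, 255.9], 'conf': 0.45}]]
bar region change 27
```

Knob stays down at about 18.5 mm travel, bar bearing, arm clear; handing in.

```bash
python3 -c "
from cell import arm
print(arm.sign_off())"
```

```text
the job is handed in; nothing more can be done
None
```

I handed in the job at about 22 s on the robot's clock: the bar is in the vee, with the clamp knob pushed down on it to about 18.5 mm of travel and the gripper clear. The bridge hid the bar from view, so I judged it seated from the side camera and from the pad meeting it at the expected depth. The sign-off returned no verdict.

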